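# Shut the spoon box and turn its turnbutton across the lid

### The arm

A 6-joint arm with a two-finger parallel gripper is mounted at the origin on a cart in front of the work surface, level with it; the furniture and walls round the work are solid. World frame = base frame: x ahead of the robot, y to its left, z up, the work surface at z = 0. Lengths are in mm, angles in rad, forces in N, time in s.
With the tool pointing down it reaches from about 275 to 750 mm from the base axis. Payload 10.2 kg.
Tool frame: the origin (TCP) lies at the very end of the fingers, on their centre line; the grasp point (between the pads) lies 19 mm behind it; z points along the fingers, y is the line along which they close (so a half turn about z gives the same grasp; the last joint's range is limited). The gripper opens to 85 mm and grips with 20 to 120 N. Pads are 22 mm wide; open, the fingers measure 114 mm over their backs; the gripper's body (76 mm by 85 mm) begins 54 mm behind the grasp point. The pads swing forward as they close: fully open they stand 13 mm farther back than shut.
Start: joints at [1.109, 0.313, 1.498, -0, 1.331, -0.223], TCP at [124.194, 510.105, 231.294] pointing down, gripper open.
Joint ranges: [-2.94, 2.94], [-0.97, 2.17], [0.19, 2.56], [-1.23, 4.37], [0.02, 3.11], [-2.88, 2.88]. Speed limits (rad/s): [2.39, 2.39, 3.01, 3.14, 3.14, 3.14].

### API

Orientations are given as a unit quaternion [w, x, y, z].
In Python, from rig import ctrl, optics gives the robot as it stands. The module is installed in compiled form; this text tells all that it offers.
- The arm moves only by the shell command python3 -m handwheel 'ROWS' [FORCE]. ROWS is JSON, a list that holds one entry, the list of rows, each a list of 5 numbers: the gripper command: -1 is fully open, 1 is shut, values between are in proportion, then the shift along the world's x, y, z in units of 50 mm (1.0 is 50 mm), then the turn about the world's z in units of 8 degrees (1.0 is 8 degrees). In form: [[[gripper, tx, ty, tz, twist], ...]]. A call has 1 to 10 rows; each row shifts and turns the commanded pose from where the row before left it; what a row does not reach is not made up. A row lasts 1/10 s, in which the tool goes at most 50 mm and 8.59 degrees, less where a joint would pass 70% of its speed; a pose out of reach is approached as far as the arm can. A call is refused whole if a number of a shift passes 1 or a number of a turn 1, either way. A call with a gripper value outside its range is refused whole. The fingers move at their own pace and stop on an object; FORCE is the grip in N (left out, the last holds). Time passes only in rows, so rows that do not move let the fingers close. It gives the time, the measured TCP pose, the force, the opening and the grip force at its end, in the units of the state.
- ctrl.sense(): the state, without advancing time (a new reading comes with each control period).
- optics.capture(name): name is "scene" or "top" or "wrist"; returns a dict with "img" (400x640x3 uint8, blue, green, red), "K" (3x3 intrinsics, pixels), "R" (3x3) and "t" (3): a world point X has camera coordinates R X + t. Camera axes: x right, y down, z forward; pixel columns grow to the right and rows downward; lengths in mm; the calibration is good to about 2 mm. A picture is of the moment at which its call begins. There is no depth.
- ctrl.finish_job(): hands the job in; it is judged then, once.
The state is a dict: "time_s": time; "joints": joint angles; "dq": joint speeds; "tau": joint torques, N m; "eef_pos": TCP position; "ee_rot": TCP orientation; "force": force on the tool from outside, world axes, zero at the start; "wrist_torque": the same for the moment, N m; "grip_width": opening from 0.0 (shut) to 1.0 (fully open); "grip_force": force on a finger pad.
Only numpy, scipy, OpenCV 4.12 (cv2) and the standard library are available. Lean on these libraries where they do the work, as an engineer would, in place of code of your own. Each camera call takes 0.05 s, during which the arm holds its last target. There are 200 camera calls.

### The job

Of the two steel boxes on the counter, one has been left with its lid ajar. Press that lid fully shut first, then turn the box's turnbutton as far as it goes, so that its nose lies square across the front edge of the lid like the one on the other box. Leave the other box's turnbutton as it is.

Things in the scene. Friction and masses are not known exactly. Their poses are not given: they have to be found in the camera images.
- spoon_box: the steel box with the ajar lid, 127 x 194 mm, fixed; shut, its lid's top is 65 mm up. Origin: centre of its underside; x from its front to its back, away from the robot, y to its left, z up. The lid, hinged at the back (x +61, z 63 mm), stands 0.2 to 0.4 rad open; stiff, it stays where left; 1 to 4 N on the knob shut it. The turnbutton's upright pivot is at x -95, y +45 mm, before the front wall
- lid_knob (a point): centre of the top of the small black knob on the ajar lid, 18 mm wide and 16 mm high, in the middle of the lid's width and 32 mm behind its front edge; z is square to the lid. With the lid shut, z points straight up and this point is 81 mm above the counter, at x -31, y 0 mm in the box's frame
- spoon_box_button_grip (a point): the ajar box's turnbutton: middle of its upright black thumb grip (34 mm long, 10 thick, from 73 to 102 mm up), on the pivot, 92 mm up. x points to the tip of its steel nose, 50 mm off, 16 wide, 67 to 72 mm up. At first the nose points to the box's right, at most 0.4 rad turned in; it turns anticlockwise from above to a stop, over the lid along the box's x. 0.04 N m; stays where left
- other_box_button_nose (a point): tip of the turnbutton's nose on the other box, of the same make and size, whose lid is shut and whose turnbutton already lies across it, 72 mm above the counter. To be left alone. (Right of the counter, from about x 0.4 m on and y below -0.1 m, stands a tall display case: keep the arm clear of it)

How it is judged:
By the outcome, as a careful person would: the job done as asked, in the order asked, and still so for the second after the job is handed in, with the robot touching nothing.
It also fails if it takes over 48 s, if anything falls off the work surface, if the arm or the gripper's body presses on something with over 40 N, if the wrist force passes 120 N, or if a joint passes its speed limit or range.

## Working session

There is one attempt and no reset: what is moved stays moved. The work goes in short steps, Python scripts to look and compute and a shell command to move; the robot and the scene stay as the last step left them, time stands still between calls to the robot, and variables do not carry over. Pictures are saved under pics/ and viewed, at most 10 in all, crops included, and the job is handed in when it is done.

```bash
mkdir -p pics
python3 - <<'E'
from rig import ctrl, optics
import cv2,pickle,numpy as np
d={n:optics.capture(n) for n in("scene","top")}
pickle.dump(d,open('v.pkl','wb'))
for n in d: cv2.imwrite(f'pics/{n}0.png',d[n]['img'])
s=ctrl.sense();print(s['time_s'],s['eef_pos'],s['ee_rot'],s['force'])
E
```

```text
0.1 [124.10420548 509.88742967 230.78639939] [-1.92189285e-04  1.19132895e-01  9.92878146e-01 -5.51406692e-04] [-0.5609656  -0.03288061 -0.79423211]
```

View pics/scene0.png

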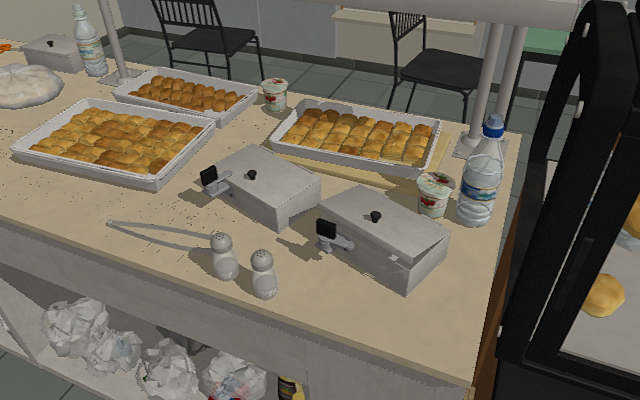

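View pics/top0.png

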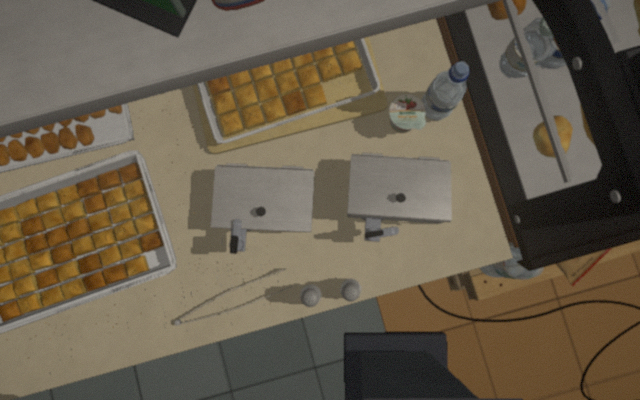

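The ajar box is the right-hand one: knob at scene (375,214) and top (400,197), grip at scene (326,229) and top (375,233), nose pointing right. The left box's button already lies across its lid.

```bash
cat > h.py <<'E'
import numpy as np
def ray(c,p):
    d=c['R'].T@np.linalg.solve(c['K'],[p[0],p[1],1.]); return -c['R'].T@c['t'],d/np.linalg.norm(d)
def plane(c,p,z):
    o,d=ray(c,p); return o+d*(z-o[2])/d[2]
def tri(obs):
    A=0;b=0
    for c,p in obs:
        o,d=ray(c,p);M=np.eye(3)-np.outer(d,d);A=A+M;b=b+M@o
    return np.linalg.solve(A,b)
def proj(c,X):
    q=c['K']@(c['R']@np.asarray(X,float)+c['t']); return q[:2]/q[2]
E
python3 - <<'E'
import pickle,cv2,numpy as np
from h import *
np.set_printoptions(precision=1,suppress=True)
d=pickle.load(open('v.pkl','rb'));S,T=d['scene'],d['top']
print('cams',-S['R'].T@S['t'],-T['R'].T@T['t'])
print('knob',tri([(S,(376,214)),(T,(400,197))]),'grip',tri([(S,(326,229)),(T,(375,233))]))
print('other grip',tri([(S,(209,177)),(T,(236,240))]),'other knob',tri([(S,(252,173)),(T,(260,211))]))
# box corners by top (lid rear edge z~65)
for p in [(353,154),(452,160),(348,217),(449,221)]: print(p,plane(T,p,65))
for p in [(216,166),(313,169),(213,228),(310,232)]: print('o',p,plane(T,p,65))
a=cv2.resize(S['img'][170:300,290:460],None,fx=4.5,fy=4.5,interpolation=2)
b=cv2.resize(T['img'][140:250,330:470],None,fx=4.5,fy=4.5,interpolation=2)
cv2.imwrite('pics/a.png',a);cv2.imwrite('pics/b.png',b)
E
```

```text
cams [  25.3 -212.   609.5] [ 430.8  221.3 1036.5]
knob [543.8  90.7  96.9] grip [476.5 139.2  86. ]
other grip [464.  403.3  79.7] other knob [522.6 355.5  75.7]
(353, 154) [632.5 176.2  65. ]
(452, 160) [618.1 -15.5  65. ]
(348, 217) [509.4 187.9  65. ]
(449, 221) [499.6  -5.2  65. ]
o (216, 166) [612.3 444.3  65. ]
o (313, 169) [603.9 254.5  65. ]
o (213, 228) [491.  448.4  65. ]
o (310, 232) [481.3 261.2  65. ]
```

View pics/b.png

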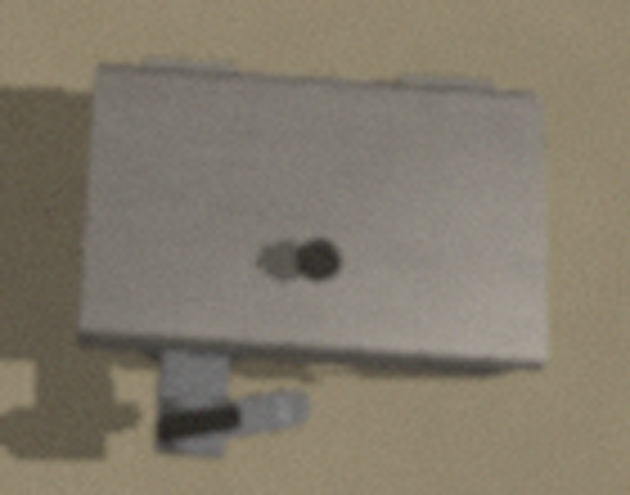

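Triangulation is self-consistent: knob at about (544, 91, 97), pivot at about (476, 139), box yaw about -4°, lid about 0.2 rad open. Next: close the gripper, head over the knob, and turn the wrist toward the grip.

```bash
python3 -m handwheel '[[[1,0.65,-0.65,0,-0.8],[1,0.65,-0.65,0,-0.8],[1,0.65,-0.65,0,-0.8],[1,0.65,-0.65,0,-0.8],[1,0.65,-0.65,0,-0.8],[1,0.65,-0.65,0,-0.8],[1,0.65,-0.65,0,-0.8],[1,0.65,-0.65,0,-0.8],[1,0.6,-0.6,0,-0.8],[1,0,0,0,-0.8]]]' 40
python3 - <<'E'
from rig import ctrl, optics
import cv2,pickle,numpy as np
w=optics.capture('wrist');pickle.dump(w,open('w.pkl','wb'));cv2.imwrite('pics/w1.png',w['img'])
s=ctrl.sense();print(s['time_s'],s['eef_pos'],s['ee_rot'],s['force'],s['joints'])
E
```

```text
time_s: 1.1
eef_pos: [416.8, 216.9, 230.8]
ee_rot: [0.0, 0.631, 0.776, -0.0]
force: [-0.5, 1.2, 0.3]
grip_width: 0.001
grip_force: 0.0
1.15 [415.37239909 218.37765973 230.78269492] [-2.63819668e-04  6.32485516e-01  7.74572024e-01 -4.26853542e-04] [-0.17634949 -0.41683237 -0.83593977] [ 2.33645621e-01  1.90710559e-01  1.65692956e+00 -1.02886240e-04
  1.29495124e+00  3.23933972e-02]
```

View pics/w1.png

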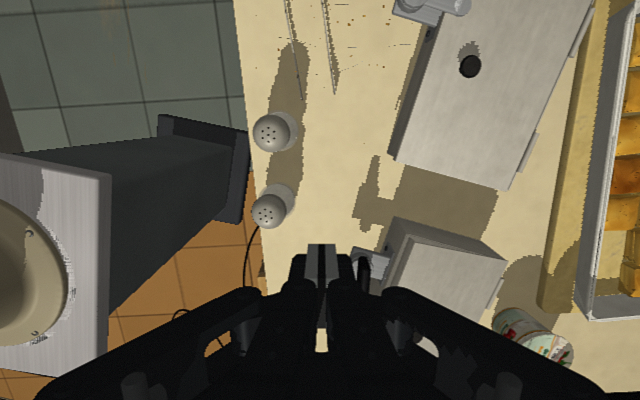

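The wrist view shows the other box at top, with its nose over the lid at (440,10). Our grip is at about (365,265), next to the fingers. Moving over the knob for the close look.

```bash
python3 -m handwheel '[[[1,0.6,-0.6,-0.2,0],[1,0.6,-0.6,-0.2,0],[1,0.6,-0.6,-0.2,0],[1,0.6,-0.6,-0.2,0],[1,0.09,-0.16,0,0],[1,0,0,0,0]]]' 40
python3 - <<'E'
from rig import ctrl, optics
import cv2,pickle,numpy as np
w=optics.capture('wrist');pickle.dump(w,open('w.pkl','wb'));cv2.imwrite('pics/w2.png',w['img'])
s=ctrl.sense();print(s['time_s'],s['eef_pos'],s['ee_rot'],s['force'])
from h import proj
for X in [(544,91,97),(476,139,102)]: print(proj(w,X))
E
```

```text
time_s: 1.75
eef_pos: [538.7, 91.6, 190.7]
ee_rot: [-0.001, 0.627, 0.779, -0.0]
force: [-0.2, 0.8, 1.4]
grip_width: 0.003
grip_force: 0.0
1.8 [538.20901178  92.63237961 191.17837163] [-4.05512155e-04  6.26722605e-01  7.79242324e-01 -1.11362558e-04] [0.80502805 0.12880091 0.76334655]
[326.74536208 211.61494869]
[249.85930222 132.62647229]
```

View pics/w2.png

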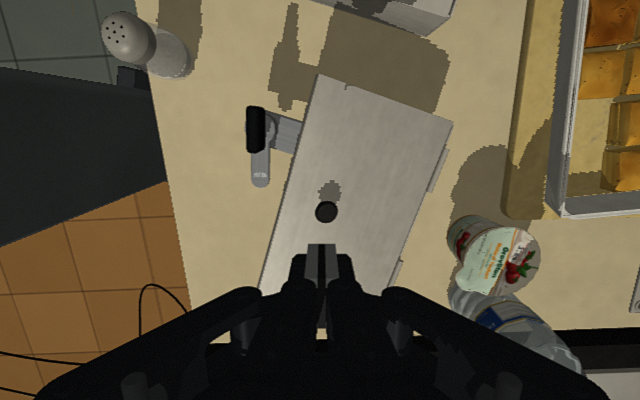

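The knob is at (326,211), as predicted. The grip is at about (255,129) and the nose tip at about (261,186). I'll work out the grip axis and press the knob now: centre (541,91), descending from 191 to about 80.

```bash
python3 - <<'E'
import pickle,cv2,numpy as np
from h import *
np.set_printoptions(precision=1,suppress=True)
w=pickle.load(open('w.pkl','rb'));T=pickle.load(open('v.pkl','rb'))['top']
g=w['img'][90:170,235:285].max(2); m=(g<60).astype(np.uint8)
c=max(cv2.findContours(m,0,2)[0],key=cv2.contourArea); r=cv2.minAreaRect(c); print(r,np.array(cv2.boxPoints(r))+[235,90])
ctr=np.array(r[0])+[235,90]
print('ctr wrist z88',plane(w,ctr,88),'tri',tri([(w,ctr),(T,(374.4,233.8))]))
tip=plane(w,(261,187),72);print('tip',tip)
p=np.array([476,139]);e=tip[:2]-p;print('nose az',np.degrees(np.arctan2(e[1],e[0])),np.linalg.norm(e))
# lid shut-box left edge/back edge yaw
a,b=plane(w,(453,122),65),plane(w,(392,290),65);print('rear edge',a,b,np.degrees(np.arctan2((a-b)[1],(a-b)[0]))-90)
E
python3 -m handwheel '[[[1,0.04,-0.02,-0.8,0],[1,0,0,-0.7,0],[1,0,0,-0.3,0],[1,0,0,-0.1,0],[1,0,0,-0.1,0]]]'
```

```text
((26.5, 39.0), (46.0, 31.0), 90.0) [[246. 106.]
 [277. 106.]
 [277. 152.]
 [246. 152.]]
ctr wrist z88 [481.4 142.3  88. ] tri [476.8 139.   62.1]
tip [486.   93.1  72. ]
nose az -77.65618980526907 46.94657664449801
rear edge [632.4 180.3  65. ] [626.1  17.4  65. ] -2.2324122254844525
time_s: 2.3
eef_pos: [540.7, 92.2, 92.2]
ee_rot: [0.001, 0.626, 0.779, 0.0]
force: [-0.4, 0.4, 2.3]
grip_width: 0.004
grip_force: 0.7
```

```bash
python3 -m handwheel '[[[1,0,0,-0.08,0],[1,0,0,-0.08,0],[1,0,0,-0.04,0],[1,0,0,0,0]]]'
python3 -m handwheel '[[[1,0,0,-0.02,0],[1,0,0,-0.02,0],[1,0,0,0,0]]]'
```

```text
time_s: 2.7
eef_pos: [540.8, 91.1, 81.3]
ee_rot: [0.0, 0.627, 0.779, 0.0]
force: [0.1, -0.1, -0.4]
grip_width: -0.003
grip_force: 0.0
time_s: 3.0
eef_pos: [541.0, 91.1, 80.9]
ee_rot: [0.0, 0.627, 0.779, 0.0]
force: [-5.2, 0.3, 14.4]
grip_width: -0.004
grip_force: 7.1
```

The lid hits its stop at 81 mm, with 14 N against the press. Lifting off, opening the gripper and moving over the pivot, then checking both views.

```bash
python3 -m handwheel '[[[1,0,0,0.6,0],[1,0,0,0.8,0],[-0.3,-0.6,0.4,0.2,0],[-0.3,-0.68,0.56,0,0],[-0.3,0,0,0,0],[-0.3,0,0,0,0]]]'
python3 - <<'E'
from rig import ctrl, optics
import cv2,pickle,numpy as np
d={n:optics.capture(n) for n in('wrist','top','scene')}
pickle.dump(d,open('d3.pkl','wb'))
a=cv2.resize(d['scene']['img'][150:300,270:460],(570,450));b=cv2.resize(d['wrist']['img'][100:400,220:420],None,fx=1,fy=1)
im=np.zeros((450,770,3),np.uint8);im[:,:570]=a;im[:300,570:]=b;cv2.imwrite('pics/c3.png',im)
s=ctrl.sense();print(s['eef_pos'],s['grip_width'],s['force'])
E
```

```text
time_s: 3.6
eef_pos: [476.7, 139.4, 159.7]
ee_rot: [0.0, 0.627, 0.779, 0.0]
force: [0.4, 0.7, -0.2]
grip_width: 0.644
grip_force: 0.0
[477.43564865 138.51729823 159.18886283] 0.6474284783455566 [ 0.49238593 -0.64581713 -0.80019781]
```

View pics/c3.png

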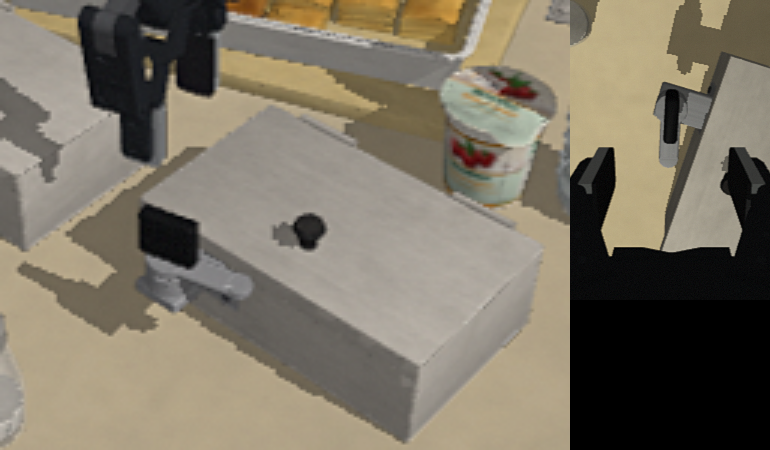

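The lid is fully shut. In the wrist image the grip is at about column 321, rows 188-243, centred between the fingers. Measuring it.

Run:
```python
import pickle,cv2,numpy as np
from h import *
np.set_printoptions(precision=1,suppress=True)
d=pickle.load(open('d3.pkl','rb'));w=d['wrist'];T=d['top']
g=w['img'][180:255,295:345].max(2); m=(g<50).astype(np.uint8)
c=max(cv2.findContours(m,0,2)[0],key=cv2.contourArea); r=cv2.minAreaRect(c); b=cv2.boxPoints(r)+[295,180];print(b)
ctr=np.array(r[0])+[295,180]
for z in(95,102):print(plane(w,ctr,z), [plane(w,q,z) for q in b])
print('expected px of (476.5,139,102)',proj(w,(476.5,139,102)))
tip=plane(w,(318,264),72);print('tip',tip)
wr=plane(w,(220+130,200),65) 
# lid edges in top view: fit box
k=tri([(d['scene'],(270+308/3,150+222/3)),(w,(220+150+3,0))]) if 0 else None
for p in [(353,155),(451,161)]: print(plane(T,p,65))
```

```text
[[312.9 242.8]
 [315.1 188.6]
 [330.2 189.2]
 [328.  243.4]]
[476.9 143.3  95. ] [array([475.2, 122.2,  95. ]), array([468.4, 161.6,  95. ]), array([478.5, 163.3,  95. ]), array([485.9, 124.1,  95. ])]
[476.4 145.5 102. ] [array([474.8, 125.1, 102. ]), array([468.2, 163.1, 102. ]), array([478. , 164.9, 102. ]), array([485.1, 126.9, 102. ])]
expected px of (476.5,139,102) [319.6 224.9]
tip [484.6  95.4  72. ]
[630.5 176.2  65. ]
[616.1 -13.5  65. ]
```

```bash
python3 -m handwheel '[[[-0.3,0,0.05,-0.7,-0.25],[-0.3,0,0,-0.6,0],[-0.3,0,0,-0.34,0],[-0.3,0,0,0,0],[1,0,0,0,0],[1,0,0,0,0],[1,0,0,0,0],[1,0,0,0,0],[1,0,0,0,0]]]' 20
python3 -c "
from rig import ctrl
s=ctrl.sense();print(s['wrist_torque'],s['eef_pos'])"
```

```text
time_s: 4.65
eef_pos: [476.3, 141.3, 78.3]
ee_rot: [-0.0, 0.641, 0.768, -0.001]
force: [-6.7, -2.9, 7.9]
grip_width: 0.108
grip_force: 22.8
[-0.47072965  0.99550694  0.01940349] [476.27522626 141.32443872  78.3055945 ]
```

Gripped (about 9 mm opening). Turning anticlockwise.

```bash
python3 -m handwheel '[[[1,-0.02,0,0,0.5],[1,0,0,0,0.75],[1,0,0,0,0.75],[1,0,0,0,0.75],[1,0,0,0,0.75],[1,0,0,0,0]]]'
python3 -c "
from rig import ctrl
s=ctrl.sense();print(s['wrist_torque'],s['eef_pos'])"
python3 -m handwheel '[[[1,0,0,0,0.75],[1,0,0,0,0.75],[1,0,0,0,0.75],[1,0,0,0,0.75],[1,0,0,0,0.75],[1,0,0,0,0.75],[1,0,0,0,0.5],[1,0,0,0,0]]]'
python3 -c "
from rig import ctrl
s=ctrl.sense();print(s['wrist_torque'],s['eef_pos'])"
```

```text
time_s: 5.25
eef_pos: [475.7, 141.1, 78.3]
ee_rot: [0.0, 0.434, 0.901, -0.0]
force: [-4.1, -3.9, 5.9]
grip_width: 0.112
grip_force: 22.7
[-0.66323762  0.66531861 -0.00707141] [475.72119127 141.12703703  78.31542325]
time_s: 6.05
eef_pos: [475.3, 140.5, 78.3]
ee_rot: [-0.0, 0.1, 0.995, -0.001]
force: [-6.9, -9.3, 8.3]
grip_width: 0.115
grip_force: 23.0
[-1.35851374  1.10361326 -0.02700757] [475.26807132 140.54017961  78.30148421]
```

```bash
for i in 1; do python3 -m handwheel '[[[1,-0.02,-0.03,0,0.4],[1,0,0,0,0]]]'; done
python3 -c "
from rig import ctrl
s=ctrl.sense();print(s['wrist_torque'])"
python3 -m handwheel '[[[1,0,0,0,0.3],[1,0,0,0,0]]]'
python3 -c "
from rig import ctrl
s=ctrl.sense();print(s['wrist_torque'])"
python3 -m handwheel '[[[1,0,0,0,0.2],[1,0,0,0,0]]]'
python3 -c "
from rig import ctrl
s=ctrl.sense();print(s['wrist_torque'])"
```

```text
time_s: 6.25
eef_pos: [475.2, 140.3, 78.3]
ee_rot: [0.001, 0.074, 0.997, 0.0]
force: [-0.8, 1.1, 6.0]
grip_width: 0.116
grip_force: 22.8
[0.36605931 0.30261357 0.01839383]
time_s: 6.45
eef_pos: [475.2, 140.3, 78.3]
ee_rot: [0.001, 0.053, 0.999, 0.0]
force: [-0.6, 1.2, 6.9]
grip_width: 0.11
grip_force: 22.9
[0.22568431 0.30593784 0.0071815 ]
time_s: 6.65
eef_pos: [475.2, 140.2, 78.3]
ee_rot: [0.001, 0.039, 0.999, 0.0]
force: [-2.4, 0.6, 7.3]
grip_width: 0.113
grip_force: 22.9
[ 0.22123999  0.29047749 -0.01292761]
```

```bash
t(){ python3 -c "
from rig import ctrl
s=ctrl.sense();print('TQ',s['wrist_torque'])"; }
python3 -m handwheel '[[[1,0,0,0,0.25],[1,0,0,0,0]]]'; t
python3 -m handwheel '[[[1,0,0,0,0.25],[1,0,0,0,0]]]'; t
python3 -m handwheel '[[[1,0,0,0,0.2],[1,0,0,0,0]]]'; t
```

```text
time_s: 6.85
eef_pos: [475.2, 140.2, 78.3]
ee_rot: [0.001, 0.022, 1.0, 0.0]
force: [-2.8, 0.1, 8.1]
grip_width: 0.11
grip_force: 29.8
TQ [ 0.11441555  0.41136624 -0.55726806]
time_s: 7.05
eef_pos: [475.2, 140.2, 78.4]
ee_rot: [0.001, 0.006, 1.0, 0.0]
force: [-1.6, -0.2, 8.5]
grip_width: 0.116
grip_force: 43.1
TQ [ 0.08789841  0.49072978 -0.94611318]
time_s: 7.25
eef_pos: [475.2, 140.2, 78.4]
ee_rot: [0.001, -0.008, 1.0, 0.0]
force: [-2.4, -0.3, 9.2]
grip_width: 0.116
grip_force: 54.6
TQ [ 0.01166557  0.43178841 -1.22322676]
```

The torque jumps at the stop (-1.2 N m). Easing off slightly, then releasing and lifting.

```bash
python3 -m handwheel '[[[1,0,0,0,-0.4],[-0.3,0,0,0,0],[-0.3,0,0,0,0],[-0.3,0,0,0,0],[-0.3,0,0,0.5,0],[-0.3,0,0,0.9,0],[-0.3,0,0,0.9,0],[-0.3,-0.8,0,0,0],[-0.3,-0.8,0,0,0],[-0.3,0,0,0,0]]]'
python3 - <<'E'
from rig import ctrl, optics
import cv2,pickle,numpy as np
d={n:optics.capture(n) for n in('wrist','top','scene')}
pickle.dump(d,open('d4.pkl','wb'))
a=cv2.resize(d['scene']['img'][150:300,180:460],(756,405));b=cv2.resize(d['top']['img'][140:250,200:460],None,fx=1.5,fy=1.5)
im=np.zeros((570,756,3),np.uint8);im[:405]=a;im[405:405+165,:390]=b;im[405:,390:650]=d['wrist']['img'][100:265,190:450];cv2.imwrite('pics/c4.png',im)
s=ctrl.sense();print(s['eef_pos'],s['grip_width'],s['force'])
E
```

```text
time_s: 8.25
eef_pos: [391.0, 140.4, 192.1]
ee_rot: [-0.001, 0.017, 1.0, -0.0]
force: [0.1, 0.3, 0.4]
grip_width: 0.648
grip_force: 0.0
[395.30315655 140.08261213 192.57622728] 0.6474455894694757 [ 0.64290946  0.04158023 -0.13508235]
```

View pics/c4.png

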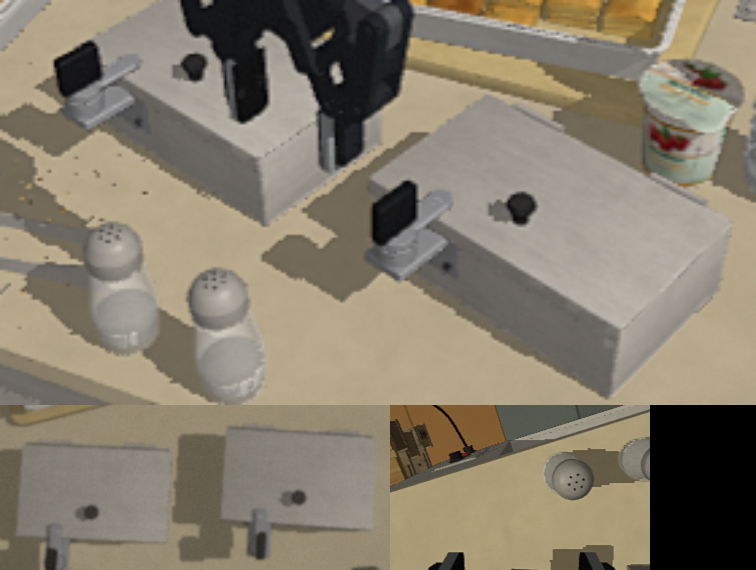

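The lid is shut, the nose lies across it at (435,205) like the other box's at (120,68), and the other box's button is undisturbed. The gripper is clear of everything, so I'm handing in.

```bash
python3 -c "
from rig import ctrl
print(ctrl.finish_job())"
```

```text
the job is handed in; nothing more can be done
None
```

I pressed the ajar lid shut first, then turned its turnbutton to the stop so its nose lies across the lid; the other box was left alone, and I handed the job in at about 8 s with the robot touching nothing.

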